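# Hold a frame rail pressed against its stile in the butting jig

### The job

Act as a third hand for the framer who is about to drive the screws: lay the loose light-wood rail flat on the jig's board, lengthwise along the low dark fence and touching it, with its end at first clear of the darker crosswise stile; then slide it along the fence until you feel it butt against the stile, and press on until the sprung stile's black pointer stands in the green part of the scale. Hold it there steadily for a couple of seconds and finish while still holding and pressing the rail; never push the stile to the end of its travel, and leave the other things on the bench where they are.

Things in the scene. Friction and masses are not known exactly. Their poses are not given: they have to be found in the camera images.
- rail: the loose frame rail: a straight pale wooden bar, 150 long (own x) x 36 wide (own y) x 40 high (own z), 0.16 kg nominal, a thin pencil line across the middle of its top. Origin: centre of its underside. Both ends are alike, so it may go in either way round. It starts lying on the bench.
- jig: butting jig, fixed to the bench: plywood board 305 x 140 x 15. +x: the way the rail is pushed, +y: the fence side, z up. Origin at bench height under the line where the rail's centre line lies. Board x -135 to +170, y -70 to +70, top at z 15. Far end: grey spring housing (x 135 to 167, top at z 51). On the -y side a scale block (x 45 to 127, y -69 to -48, top at z 50).
- fence (a point): point on the fence's guiding face, at its top edge, halfway along. The fence is a dark wooden strip on the board, only 10 high above it (top at z 25 in the jig's frame), x -135 to +50, y 18 to 34; its straight face at y = +18 looks to -y, so a rail lying against it has its centre line at y = 0. Axes as the jig's.
- green (a point): centre of the scale's green field (16 mm long along the jig's x), on top of the scale block; the white field is before it (towards the robot), the red one behind it
- stile_face (a point): the stile is a brown wooden bar clamped crosswise on the jig's sprung carriage: 30 thick (x), y -45 to +60, 34 high, two dark clamps on top (12 higher) near its ends, a black pointer at its -y end. This point is on its flat face towards the rail, at mid height; unpressed at x 45, y 0, z 38 in the jig's frame; it moves with the stile. Axes as the jig's. Tops of rail and stile are level.
- stile (a joint): how far (m) the sprung carriage with the stile is pushed back along the jig's +x: 0 unpressed, 0.055 at the end of its travel. Spring: force in N is about 2 + 200 x value. The pointer is in the white field from 0 to 0.022 (2 to 6.4 N), in the green field from 0.022 to 0.038 (6.4 to 9.6 N), in the red field beyond.
- eraser: bystander: pale paper-wrapped eraser, 22 x 75 (own y) x 12, origin at the centre of its underside
- ink_bottle: bystander: white bottle with a black cap, 49 diameter x 87 high, origin at the centre of its underside
- smoother: bystander: smoothing iron with a pear-shaped wooden handle, 132 long (own y) x 30 x 30, origin under its centre
- sanding_block: bystander: dark sanding block 37 x 63 x 26, origin at the centre of its underside
- graver: bystander: engraving tool with a wooden handle, 150 long (own y) x 19 x 19, origin under its centre
Things that resemble listed ones, but are neither listed nor needed, are in the scene too. What is shaped like the rail but turquoise is not meant.

How it is judged:
By the outcome, as a careful person would: the job done as asked, in the order asked, and still so for the second after the job is handed in, while the arm keeps its last pose, push and grip.
It also fails if it takes over 43 s, if anything falls off the work surface, if the arm or the gripper's body presses on something with over 40 N, if the wrist force passes 120 N, or if a joint passes its speed limit or range.

### The arm

A 6-joint arm with a two-finger parallel gripper is mounted at the origin on a cart in front of the work surface, level with it; the furniture and walls round the work are solid. World frame = base frame: x ahead of the robot, y to its left, z up, the work surface at z = 0. Lengths are in m, angles in degrees, forces in N, time in s.
With the tool pointing down it reaches from about 0.4 to 0.825 m from the base axis. Payload 7 kg.
Tool frame: the origin (TCP) lies at the very end of the fingers, on their centre line; the grasp point (between the pads) lies 19 mm behind it; z points along the fingers, y is the line along which they close (so a half turn about z gives the same grasp; the last joint's range is limited). The gripper opens to 88 mm and grips with 3 to 60 N. Pads are 19 mm wide; open, the fingers measure 130 mm over their backs; the gripper's body (78 mm by 193 mm) begins 47 mm behind the grasp point.
Start: joints at [81.251, 20.546, 0.682, 0, -70.136, -16.507], TCP at [0.288, 0.61, 0.227] pointing down, gripper open.
Joint ranges: [-176.03, 176.03], [-82.01, 121.73], [-58.28, 71.71], [-173.87, 95.51], [-174.79, -0.11], [-173.66, 173.66]. Speed limits (degrees/s): [136.94, 136.94, 172.46, 180, 180, 180].

### API

Orientations are given as [roll, pitch, yaw] about the fixed x, y, z axes, in that order (R = Rz(yaw) Ry(pitch) Rx(roll)).
In Python, from plant import get_state, imaging, r, finder gives the robot as it stands.
- The arm moves only by the shell command python3 -m handwheel 'ROWS' [FORCE]. ROWS is JSON, a list of rows, each a list of 5 numbers: the closure, from 0 (fully open) to 1 (shut), then the shift along the world's x, y, z in cm, then the turn about the world's z in degrees. A call has 1 to 8 rows; each row is the pose to reach, as a shift and turn from the pose commanded when the call began; what a row does not reach only later rows make up. A row lasts 1/8 s, in which the tool goes at most 62.5 mm and 10.7 degrees, less where a joint would pass 70% of its speed; a pose out of reach is approached as far as the arm can. A call with a gripper value outside its range is refused whole. The fingers move at their own pace and stop on an object; FORCE is the grip in N (left out, the last holds). Time passes only in rows, so rows that repeat a pose let the fingers close. It gives the time, the measured TCP pose, the force, the opening and the grip force at its end, in the units of the state.
- get_state(): the state, without advancing time (a new reading comes with each control period).
- imaging.capture(name): name is "side" or "top"; returns (picture, depth): 420x560x3 uint8, red, green, blue; 420x560 float32, m along the optical axis (not along the pixel's ray), 0 where there is no reading.
- imaging.get_calibration(name): a dict with "fx", "fy", "cx", "cy" (pixels), "rvec" (rotation vector, rad) and "tvec" (3), from world to camera coordinates, as OpenCV has them. Camera axes: x right, y down, z forward; pixel columns grow to the right and rows downward; lengths in m; the calibration is good to about 2 mm. A picture is of the moment at which its call begins. get_calibration takes no time and is no camera call.
- r.close_job(): hands the job in; it is judged then, once.
Trained networks look in the newest picture that a camera, given by its name, has taken for a name from the list of things; names that differ only in an ending like _2 or _b are one class to them, and where a whole thing is asked for, a point or a joint stands for the part that bears it (a point fixed in the world has none). Each returns a list of dicts, best first, with "p" (0 to 1); they miss things now and then, are a little off and sometimes report something else, mostly with a low value. They report only what shows in the picture. A call takes as long as a camera call. They do not tell look-alikes from the thing itself.
- finder.cut_out(camera, query): "region" (420x560 bool, what is visible of it) and "pixel" ([column, row] in pixels, amid what is visible of it).
The state is a dict: "time_s": time; "joints": joint angles; "qd": joint speeds; "joint_torque": joint torques, N m; "tcp_pos": TCP position; "eef_rot": TCP orientation; "contact_force": force on the tool from outside, world axes, zero at the start; "moment": the same for the moment, N m; "gripper_width": finger opening in m; "gripper_force": force on a finger pad.
Only numpy, scipy, OpenCV 4.12 (cv2) and the standard library are available. Lean on these libraries where they do the work, as an engineer would, in place of code of your own. Each camera call takes 0.05 s, during which the arm holds its last target. There are 200 camera calls.

## Working session

There is one attempt and no reset: what is moved stays moved. The work goes in short steps, Python scripts to look and compute and a shell command to move; the robot and the scene stay as the last step left them, time stands still between calls to the robot, and variables do not carry over. Pictures are saved under pics/ and viewed, at most 10 in all, crops included, and the job is handed in when it is done.

```bash
ls; mkdir -p pics; cat > h.py <<'E'
import numpy as np, cv2
from plant import get_state, imaging, r, finder
def cap(n):
    p,d=imaging.capture(n); return p,d
def world(n,d,px=None):
    c=imaging.get_calibration(n); R,_=cv2.Rodrigues(np.array(c["rvec"],float)); t=np.array(c["tvec"],float).ravel()
    v,u=np.mgrid[:420,:560]
    P=np.stack([(u-c["cx"])/c["fx"]*d,(v-c["cy"])/c["fy"]*d,d],-1)
    return (P-t)@R
E
python3 - <<'E'
from h import *
for n in("side","top"):
    p,d=cap(n); cv2.imwrite(f"pics/{n}0.png",p[:,:,::-1]); W=world(n,d)
    np.save(f"{n}0.npy",W)
    for q in("rail","jig","stile","green","fence"):
        for o in finder.cut_out(n,q)[:3]:
            m=o["region"]&(d>0); w=W[m]
            print(n,q,round(o["p"],2),np.round(o["pixel"]),m.sum(),np.round(np.median(w,0),3) if m.sum() else "")
print(get_state())
E
```

```text
pics
side rail 0.68 [175. 362.] 1553 [ 0.444 -0.586  0.038]
side rail 0.67 [251. 146.] 389 [0.505 0.403 0.031]
side rail 0.6 [238. 214.] 715 [ 0.502 -0.072  0.034]
side jig 0.6 [262. 170.] 1841 [0.555 0.198 0.016]
side stile 0.81 [269. 160.] 222 [0.595 0.235 0.052]
side green 0.58 [259. 172.] 1822 [0.553 0.197 0.016]
side fence 0.7 [260. 170.] 1755 [0.558 0.195 0.016]
side fence 0.57 [238. 214.] 720 [ 0.502 -0.072  0.034]
top rail 0.65 [283. 247.] 465 [ 0.495 -0.056  0.039]
top rail 0.63 [154. 282.] 531 [0.497 0.414 0.039]
top jig 0.67 [202. 245.] 1690 [0.587 0.226 0.025]
top stile 0.86 [200. 245.] 499 [0.586 0.233 0.047]
top green 0.76 [202. 241.] 1724 [0.587 0.225 0.025]
top fence 0.87 [203. 243.] 1699 [0.585 0.226 0.025]
{'time_s': 0.6, 'joints': array([ 8.12500178e+01,  2.05451244e+01,  6.80040473e-01, -1.86490643e-03,
       -7.01379787e+01, -1.65076288e+01]), 'qd': array([-0.0161578 , -0.07566251, -0.04927981,  0.00848224,  0.02524045,
        0.02281899]), 'joint_torque': array([ 9.11893821e-04, -5.81987143e+01,  2.93184543e+01,  6.99990168e+00,
        1.24529761e-02, -1.26086056e-05]), 'tcp_pos': array([0.28799817, 0.61041291, 0.22655473]), 'eef_rot': array([ 1.79996565e+02,  8.11416154e-04, -2.52582447e+01]), 'contact_force': array([-0.59756595,  0.61019768,  0.08234461]), 'moment': array([-0.00533212, -0.03315361, -0.03238105]), 'gripper_force': 0.0, 'gripper_width': 0.08787623417098356}
```

View pics/side0.png

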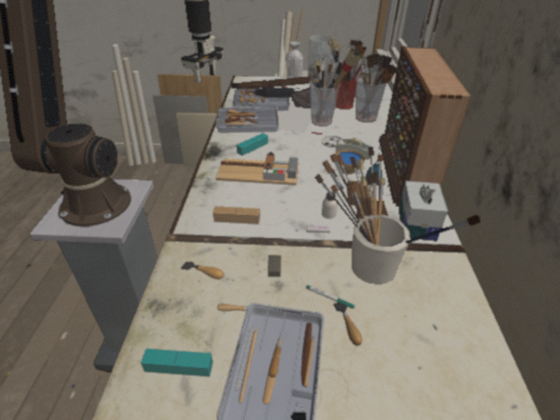

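View pics/top0.png

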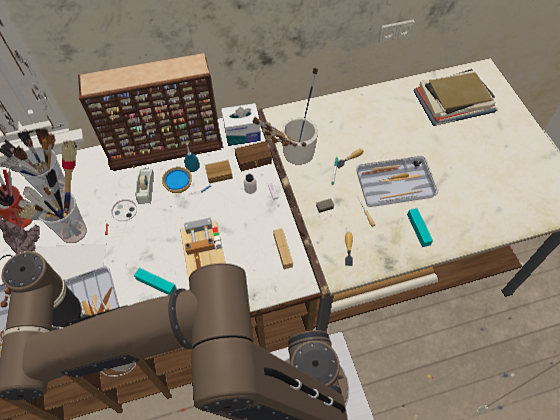

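Rail candidates: pale wood bar at side (238,214) / top (283,247), and turquoise bars at side (175,362), (251,146) / top (154,282), (420,227). Only the first is pale wood. I'll confirm it in a crop and fit poses.

```bash
python3 - <<'E'
from h import *
a=cv2.imread("pics/top0.png")[205:285,165:305]; b=cv2.imread("pics/side0.png")[140:235,200:310]
a=cv2.resize(a,(780,int(80*780/140)),interpolation=cv2.INTER_CUBIC)[:446]; 
b=cv2.resize(b,(640,552),interpolation=cv2.INTER_CUBIC)
cv2.imwrite("pics/c_top.png",a);cv2.imwrite("pics/c_side.png",b)
T=np.load("top0.npy");S=np.load("side0.npy")
def rect(W,m,l):
    p=(W[m][:,:2]*1000).astype(np.float32); r_=cv2.minAreaRect(p); print(l,m.sum(),np.round(r_[0],1),np.round(r_[1],1),round(r_[2],2), "z",np.round(np.median(W[m][:,2]),4), np.round(cv2.boxPoints(r_)).tolist())
for n,W in(("top",T),("side",S)):
    X,Y,Z=W[...,0],W[...,1],W[...,2]
    rect(W,(X>.4)&(X<.6)&(Y>-.12)&(Y<0)&(Z>.034)&(Z<.046),n+" rail")
    J=(X>.36)&(X<.75)&(Y>.1)&(Y<.33)
    rect(W,J&(Z>.010)&(Z<.02),n+" board")
    rect(W,J&(Z>.009)&(Z<.075),n+" jig all")
    rect(W,J&(Z>.022)&(Z<.028),n+" fence")
    rect(W,J&(Z>.045)&(Z<.053),n+" tops49")
    rect(W,J&(Z>.053)&(Z<.057),n+" stile top")
    rect(W,J&(Z>.059)&(Z<.072),n+" clamps")
E
```

```text
top rail 302 [500.5 -57.5] [ 37.7 153.8] 88.49 z 0.0401 [[423.0, -74.0], [577.0, -78.0], [578.0, -41.0], [424.0, -37.0]]
top board 673 [604.4 220.4] [289.7 215.8] 0.54 z 0.0151 [[459.0, 327.0], [461.0, 111.0], [750.0, 114.0], [748.0, 330.0]]
top jig all 1764 [579.1 215.9] [341.  226.7] 0.05 z 0.0241 [[409.0, 329.0], [409.0, 102.0], [750.0, 103.0], [749.0, 329.0]]
top fence 136 [595.6 223.6] [138.1 188.5] 87.27 z 0.0241 [[498.0, 159.0], [686.0, 150.0], [693.0, 288.0], [505.0, 297.0]]
top tops49 289 [631.  216.8] [128.5 127.8] 86.26 z 0.0498 [[563.0, 157.0], [691.0, 149.0], [699.0, 277.0], [571.0, 285.0]]
top stile top 142 [628.5 218.7] [127.  119.4] 86.87 z 0.0547 [[565.0, 159.0], [685.0, 152.0], [692.0, 279.0], [572.0, 285.0]]
top clamps 90 [624.7 216.1] [115. 127.] 0.83 z 0.0621 [[566.0, 279.0], [568.0, 152.0], [683.0, 153.0], [681.0, 280.0]]
side rail 365 [500. -58.] [ 40.9 150.3] 89.19 z 0.0389 [[425.0, -77.0], [575.0, -79.0], [575.0, -39.0], [425.0, -37.0]]
side board 963 [544.  225.5] [146.4 303.6] 86.98 z 0.0142 [[389.0, 160.0], [692.0, 144.0], [699.0, 291.0], [396.0, 307.0]]
side jig all 1754 [544.3 226.9] [149.8 303.8] 86.77 z 0.0166 [[388.0, 161.0], [692.0, 144.0], [700.0, 293.0], [397.0, 310.0]]
side fence 142 [542.1 216.9] [ 97.2 307.5] 72.34 z 0.0242 [[381.0, 217.0], [674.0, 124.0], [703.0, 217.0], [410.0, 310.0]]
side tops49 236 [630.8 208.8] [120.2 121.4] 87.64 z 0.0499 [[568.0, 151.0], [689.0, 146.0], [694.0, 266.0], [573.0, 271.0]]
side stile top 78 [630.5 214.8] [130.3 119.5] 87.02 z 0.0547 [[567.0, 153.0], [687.0, 147.0], [694.0, 277.0], [574.0, 283.0]]
side clamps 22 [587.7 230.7] [95.  15.6] 86.44 z 0.0607 [[577.0, 184.0], [593.0, 183.0], [598.0, 278.0], [583.0, 279.0]]
```

View pics/c_top.png

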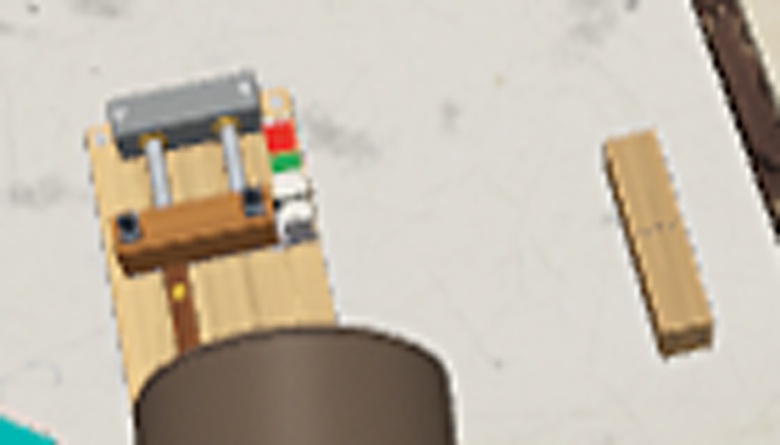

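View pics/c_side.png

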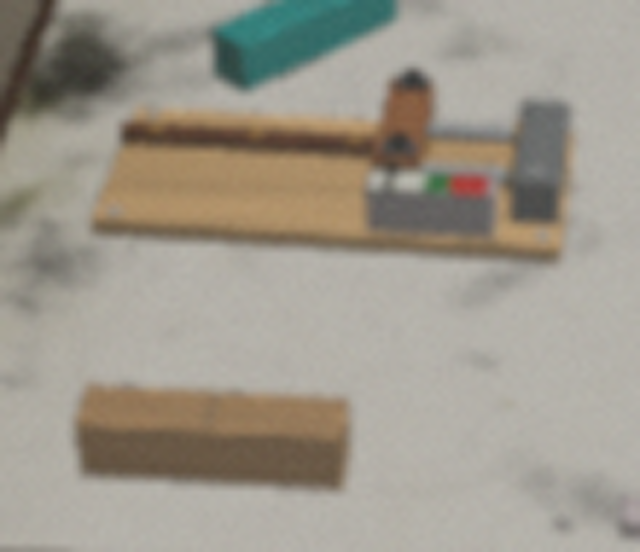

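The crops show the pale rail with its pencil line at side (238,214), lying alone. The jig has +x roughly along world +x (yaw about -3°), with the fence on the +y side and the scale block on the -y side. Moving over the rail.

```bash
python3 -m handwheel '[[0,1.5,-5,0,3],[0,3.2,-10.5,0,6],[0,5,-16,0,9],[0,6.8,-21.5,0,12],[0,8.6,-27,0,15],[0,10.4,-32.5,0,18],[0,12,-38,0,21],[0,14,-44,0,24]]' 40
python3 -m handwheel '[[0,1.5,-5,0,0],[0,3,-10,0,0],[0,5,-15,0,0],[0,6.2,-19,0,0],[0,7.2,-22.7,-2,0],[0,7.2,-22.7,-6,0],[0,7.2,-22.7,-10,0],[0,7.2,-22.7,-12,0]]'
python3 - <<'E'
from h import *
s=get_state();print(s["time_s"],s["tcp_pos"],s["eef_rot"],s["joints"])
import os
for n in("top","side"):
    p,d=cap(n); cv2.imwrite(f"pics/{n}1.png",p[:,:,::-1]); W=world(n,d); np.save(f"{n}1.npy",W)
    hsv=cv2.cvtColor(p,cv2.COLOR_RGB2HSV)
    X,Y,Z=W[...,0],W[...,1],W[...,2]
    J=(X>.37)&(X<.72)&(Y>.12)&(Y<.32)
    f=J&(Z>.018)&(Z<.032)&(hsv[...,2]<125)&(hsv[...,1]>90)&(X<.565)
    b=J&(Z>.009)&(Z<.02)
    for l,m in(("fence",f),("board",b)):
        if m.sum()<10: print(n,l,m.sum());continue
        q=(W[m][:,:2]*1000).astype(np.float32);r_=cv2.minAreaRect(q)
        print(n,l,m.sum(),np.round(r_[0],1),np.round(r_[1],1),round(r_[2],2),np.round(cv2.boxPoints(r_)).tolist(),"line",cv2.fitLine(q,cv2.DIST_HUBER,0,.01,.01).ravel().round(3),"z",np.median(W[m][:,2]))
a=cv2.imread("pics/top1.png")[200:320,150:310];cv2.imwrite("pics/c_top1.png",cv2.resize(a,(800,600),interpolation=cv2.INTER_CUBIC))
E
```

```text
time_s: 1.6
tcp_pos: [0.428, 0.1696, 0.2271]
eef_rot: [-179.9, -0.1, -1.1]
contact_force: [1.8, 0.7, 0.0]
gripper_width: 0.0876
gripper_force: 0.0
time_s: 2.6
tcp_pos: [0.4987, -0.0563, 0.1047]
eef_rot: [180.0, 0.1, -1.3]
contact_force: [-0.1, 0.5, 0.5]
gripper_width: 0.0877
gripper_force: 0.0
2.6 [ 0.49868434 -0.05632781  0.10467983] [ 1.79975488e+02  1.29754911e-01 -1.30306851e+00] [ 1.60120797e+01  1.11788324e+01 -3.01603838e+01 -2.02268658e-02
 -4.87919558e+01  7.26982223e+01]
top fence 42 [476.7 245.4] [ 34.4 168.5] 87.51 [[392.0, 232.0], [560.0, 225.0], [562.0, 259.0], [393.0, 266.0]] line [ 9.99000e-01 -3.70000e-02  4.67700e+02  2.60534e+02] z 0.025376430611277766
top board 905 [534.4 268.6] [213.4 307. ] 70.02 [[354.0, 221.0], [642.0, 116.0], [715.0, 316.0], [427.0, 421.0]] line [ 9.85000e-01 -1.74000e-01  5.08362e+02  2.61649e+02] z 0.015357853330339247
side fence 43 [537.5 253.6] [20.8 54.6] 84.55 [[509.0, 246.0], [564.0, 241.0], [566.0, 261.0], [511.0, 267.0]] line [ 9.96000e-01 -8.90000e-02  5.36280e+02  2.49057e+02] z 0.023184535330703946
side board 630 [544.  223.6] [148.4 303.6] 86.95 [[388.0, 158.0], [692.0, 141.0], [700.0, 290.0], [396.0, 306.0]] line [ 9.94000e-01 -1.13000e-01  5.53941e+02  1.89395e+02] z 0.014243262920223786
```

View pics/c_top1.png

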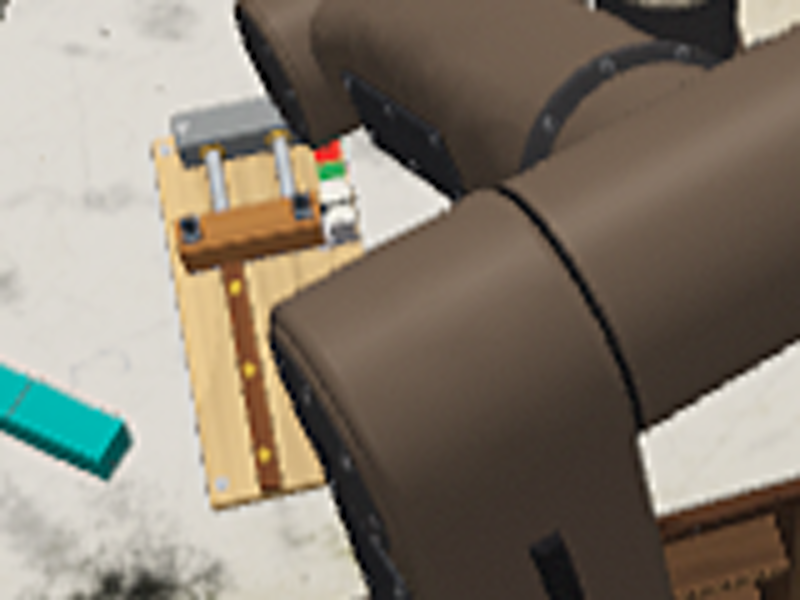

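The crop shows the fence fully visible from crop (232,265) to (270,490), and the arm clear of it. Now I'll grasp and, without moving, measure the fence line from the stored picture.

```bash
python3 -m handwheel '[[0,0.1,-0.1,-3,0],[0,0.1,-0.1,-6,0],[0,0.1,-0.1,-8.9,0],[0,0.1,-0.1,-8.9,0],[1,0.1,-0.1,-8.9,0],[1,0.1,-0.1,-8.9,0],[1,0.1,-0.1,-8.9,0],[1,0.1,-0.1,-8.9,0]]' 40
python3 - <<'E'
from h import *
p=cv2.imread("pics/top1.png"); hsv=cv2.cvtColor(p,cv2.COLOR_BGR2HSV)
c=imaging.get_calibration("top");R,_=cv2.Rodrigues(np.array(c["rvec"],float));t=np.array(c["tvec"],float).ravel()
def pl(u,v,z):
    d=np.stack([(u-c["cx"])/c["fx"],(v-c["cy"])/c["fy"],np.ones_like(u)],-1)@R; o=-R.T@t
    return o+d*((z-o[2])/d[:,2])[:,None]
m=np.zeros(p.shape[:2],bool); m[255:298,194:206]=True
m&=(hsv[...,2]<140)&(hsv[...,1]>100)
v,u=np.nonzero(m); 
for row in range(255,298,6): print(row,u[v==row])
for z in(.025,):
    w=pl(u.astype(float),v.astype(float),z)*1000
    l=cv2.fitLine(w[:,:2].astype(np.float32),cv2.DIST_HUBER,0,.01,.01).ravel()
    r_=cv2.minAreaRect(w[:,:2].astype(np.float32));print(l,np.degrees(np.arctan2(l[1],l[0])),r_)
# board edges / stile face from depth top1
for n,f in(("top","top1.npy"),("side","side0.npy")):
    W=np.load(f)*1000;th=np.radians(-3);ex=np.array([np.cos(th),np.sin(th)]);ey=np.array([-ex[1],ex[0]])
    o=np.array([526.5,226.4]);x=(W[...,:2]-o)@ex;y=(W[...,:2]-o)@ey;z=W[...,2]
    for nm,k in(("board",(z>11)&(z<19)&(abs(x)<200)&(abs(y)<90)),("stile",(z>52)&(z<58)&(x>20)&(x<100)&(abs(y)<80)),("housing",(z>47)&(z<54)&(x>115)&(x<190)&(abs(y)<90)),("scale",(z>47)&(z<53)&(x>30)&(x<130)&(y<-40)&(y>-90))):
        if k.any(): print(n,nm,k.sum(),np.percentile(x[k],[1,5,50,95,99]).round(1),np.percentile(y[k],[1,5,50,95,99]).round(1))
E
```

```text
time_s: 3.7
tcp_pos: [0.501, -0.0568, 0.0181]
eef_rot: [-180.0, -0.1, -1.3]
contact_force: [-0.0, 0.1, -0.2]
gripper_width: 0.053
gripper_force: 0.0
255 [195 196 197]
261 [196 197 198]
267 [197 198 199 200]
273 []
279 [199 200 201 202]
285 [200 201 202 203]
291 [201 204]
297 [202 203 204 205]
[ 9.9920011e-01 -3.9989520e-02  4.7318253e+02  2.5659061e+02] -2.2918417 ((477.58819580078125, 250.45565795898438), (24.86106300354004, 170.79507446289062), 86.74177551269531)
top board 715 [-136.1 -127.3   13.   134.1  156.4] [-64.1 -41.2  36.2  68.2  70.6]
top stile 135 [42.4 46.  61.2 86.6 97.6] [-66.9 -61.7  -4.5  52.5  58.9]
top housing 92 [123.8 131.2 149.3 164.  166.2] [-30.7 -23.5  14.4  48.8  50.5]
top scale 52 [ 45.6  47.2  72.1 108.4 111.3] [-66.1 -65.7 -56.2 -47.3 -43.1]
side board 908 [-132.3 -123.8  -28.2  145.1  167.4] [-70.6 -67.3 -19.4  60.9  67.2]
side stile 91 [44.7 45.9 59.7 73.6 75.8] [-62.1 -43.8   8.8  46.2  58. ]
side housing 123 [117.7 122.5 148.9 163.6 164.8] [-65.1 -58.6  -7.3  42.5  46.3]
side scale 77 [ 46.2  49.6  85.4 122.6 125.7] [-70.9 -68.2 -57.2 -42.5 -41. ]
```

```bash
python3 -m handwheel '[[1,0,0,0,0],[1,0,0,0,0],[1,0,0,0,0],[1,0,0,0,0],[1,0,0,0,0],[1,0,0,2,0],[1,0,0,5,0],[1,0,0,8,0]]' 40
python3 - <<'E'
import numpy as np
from plant import get_state
s=get_state();print(s["tcp_pos"],s["eef_rot"][2],s["gripper_width"],s["gripper_force"],s["contact_force"])
th=np.radians(-3);ex=np.array([np.cos(th),np.sin(th)]);ey=np.array([-ex[1],ex[0]]);o=np.array([.5265,.2264])
print("goal",o+ex*-.060+ey*-.006)
E
```

```text
time_s: 4.7
tcp_pos: [0.5001, -0.057, 0.0978]
eef_rot: [180.0, 0.1, -1.3]
contact_force: [0.7, -0.2, -2.0]
gripper_width: 0.0355
gripper_force: 40.0
[ 0.50007275 -0.05704463  0.0978069 ] -1.2698030883794922 0.03550732864174313 39.995439648628235 [ 0.6863988  -0.21132124 -2.01057529]
goal [0.46626821 0.22354838]
```

```bash
python3 -m handwheel '[[1,-0.6,4,0,0],[1,-1.3,10,0,-0.7],[1,-2,16,0,-1.2],[1,-2.8,22,0,-1.7],[1,-3.4,26,0,-1.7],[1,-3.4,28,0,-1.7],[1,-3.4,28,-3,-1.7],[1,-3.4,28,-5,-1.7]]'
python3 - <<'E'
from h import *
s=get_state();print(s["tcp_pos"],s["eef_rot"],s["contact_force"])
th=np.radians(-3);ex=np.array([np.cos(th),np.sin(th)]);ey=np.array([-ex[1],ex[0]]);o=np.array([526.5,226.4])
for n in("side","top"):
    p,d=cap(n); cv2.imwrite(f"pics/{n}2.png",p[:,:,::-1]); W=world(n,d)*1000
    x=(W[...,:2]-o)@ex;y=(W[...,:2]-o)@ey;z=W[...,2]
    k=(z>65)&(z<74)&(x<60)&(x>-170)&(abs(y)<35) if 0 else (z>58)&(z<72)&(x<35)&(x>-170)&(abs(y)<30)
    if k.any(): print(n,k.sum(),np.percentile(x[k],[2,50,98]).round(1),np.percentile(y[k],[2,50,98]).round(1),np.median(z[k]))
a=cv2.imread("pics/side2.png")[135:215,195:310];cv2.imwrite("pics/c_side2.png",cv2.resize(a,(800,556),interpolation=cv2.INTER_CUBIC))
E
```

```text
time_s: 5.7
tcp_pos: [0.4663, 0.2225, 0.0462]
eef_rot: [179.9, 0.1, -3.0]
contact_force: [0.1, 0.2, -1.7]
gripper_width: 0.0356
gripper_force: 40.0
[0.46625971 0.22250217 0.04624785] [ 1.79945171e+02  6.68331616e-02 -2.96799299e+00] [ 0.09796424  0.22099721 -1.73032328]
side 149 [-133.3  -24.2   14.1] [-29.6 -21.5   7.9] 66.52583187259931
```

View pics/c_side2.png

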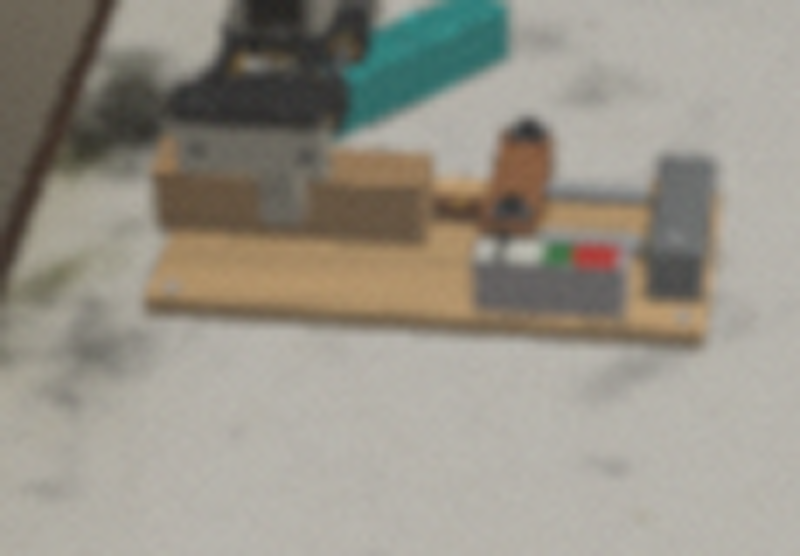

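The crop shows the held rail over the board, parallel to the fence, its end (430,200) well short of the stile (490,200). Lowering to contact.

```bash
python3 -m handwheel '[[1,0,0,-0.6,0],[1,0,0,-1,0],[1,0,0,-1.2,0],[1,0,0,-1.3,0],[1,0,0,-1.4,0],[1,0,0,-1.4,0]]'
```

```text
time_s: 6.55
tcp_pos: [0.4668, 0.2232, 0.0336]
eef_rot: [-180.0, -0.0, -3.0]
contact_force: [-0.5, 0.3, -2.6]
gripper_width: 0.0358
gripper_force: 40.0
```

```bash
python3 -m handwheel '[[1,0,0,-0.1,0],[1,0,0,-0.15,0],[1,0,0,-0.15,0]]'; python3 -m handwheel '[[1,0,0,-0.1,0],[1,0,0,-0.1,0]]'
```

```text
time_s: 6.92
tcp_pos: [0.4668, 0.2233, 0.0326]
eef_rot: [-180.0, -0.0, -2.9]
contact_force: [-1.6, 0.1, 5.9]
gripper_width: 0.0355
gripper_force: 40.0
time_s: 7.18
tcp_pos: [0.4669, 0.2232, 0.0326]
eef_rot: [-180.0, -0.0, -2.9]
contact_force: [-6.9, -1.6, 17.0]
gripper_width: 0.036
gripper_force: 40.0
```

```bash
python3 -m handwheel '[[1,0,0,0.1,0],[1,0,0.1,0.1,0],[1,0,0.2,0.1,0],[1,0,0.3,0.1,0],[1,0,0.4,0.1,0]]';  python3 -m handwheel '[[1,0,0.1,0,0],[1,0,0.1,0,0]]'
```

```text
time_s: 7.8
tcp_pos: [0.4669, 0.226, 0.0326]
eef_rot: [179.9, 0.0, -2.9]
contact_force: [-0.9, -6.9, 9.7]
gripper_width: 0.0356
gripper_force: 40.0
time_s: 8.05
tcp_pos: [0.4669, 0.2271, 0.0326]
eef_rot: [179.9, 0.0, -2.9]
contact_force: [-0.8, -6.7, 10.1]
gripper_width: 0.0356
gripper_force: 40.0
```

```bash
python3 -m handwheel '[[1,0,0,0.05,0],[1,0,0.1,0.05,0],[1,0,0.1,0.05,0]]'; python3 -m handwheel '[[1,0,0.1,0,0],[1,0,0.1,0,0]]';python3 -m handwheel '[[1,0,0.1,0,0],[1,0,0.1,0,0]]'
```

```text
time_s: 8.43
tcp_pos: [0.4668, 0.229, 0.0327]
eef_rot: [180.0, 0.0, -2.9]
contact_force: [0.1, -4.5, 5.4]
gripper_width: 0.036
gripper_force: 40.0
time_s: 8.68
tcp_pos: [0.4668, 0.2301, 0.0326]
eef_rot: [180.0, -0.0, -2.9]
contact_force: [0.1, -2.9, 4.9]
gripper_width: 0.0358
gripper_force: 40.0
time_s: 8.93
tcp_pos: [0.4668, 0.2311, 0.0327]
eef_rot: [180.0, -0.0, -2.9]
contact_force: [0.3, -4.2, 5.4]
gripper_width: 0.0361
gripper_force: 40.0
```

```bash
python3 -m handwheel '[[1,0,0.1,0,0],[1,0,0.1,0,0]]'; python3 -m handwheel '[[1,0,0.1,0,0],[1,0,0.1,0,0]]';python3 -c "
from plant import get_state;print(get_state()['moment'])"
```

```text
time_s: 9.18
tcp_pos: [0.4668, 0.232, 0.0326]
eef_rot: [180.0, 0.0, -2.9]
contact_force: [-0.1, -4.2, 4.8]
gripper_width: 0.0358
gripper_force: 40.0
time_s: 9.43
tcp_pos: [0.4667, 0.2331, 0.0326]
eef_rot: [180.0, 0.0, -2.9]
contact_force: [-0.5, -3.0, 5.2]
gripper_width: 0.0359
gripper_force: 40.0
[-1.37710308  0.08423464 -0.02625899]
```

```bash
python3 -m handwheel '[[1,0,0.1,0,0],[1,0,0.1,0,0]]'; python3 - <<'E'
from h import *
th=np.radians(-3);ex=np.array([np.cos(th),np.sin(th)]);ey=np.array([-ex[1],ex[0]]);o=np.array([526.5,226.4])
for n in("side","top"):
    p,d=cap(n); cv2.imwrite(f"pics/{n}3.png",p[:,:,::-1])
a=cv2.imread("pics/top3.png")[215:300,160:270];b=cv2.imread("pics/side3.png")[140:195,200:300]
cv2.imwrite("pics/c3.png",np.vstack([cv2.resize(a,(440,340),interpolation=cv2.INTER_CUBIC),cv2.resize(b,(440,242),interpolation=cv2.INTER_CUBIC)]))
E
```

```text
time_s: 9.68
tcp_pos: [0.4668, 0.2335, 0.0327]
eef_rot: [179.9, 0.0, -2.9]
contact_force: [1.5, -7.2, 6.0]
gripper_width: 0.0351
gripper_force: 40.0
```

View pics/c3.png

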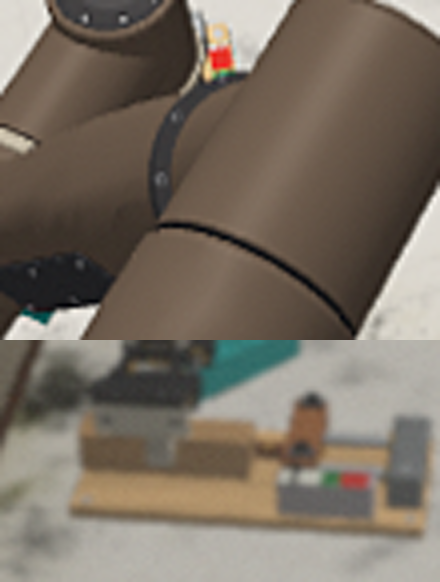

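Top view is blocked by the arm, and the side view shows the rail close along the fence, still clear of the stile. Force just rose from 4 to 7 N with the motion stopping, so this looks like the fence. Confirming with one more nudge.

```bash
python3 -m handwheel '[[1,0,0.1,0,0],[1,0,0.1,0,0]]'; python3 -c "
from plant import get_state;s=get_state();print(s['moment'],s['tcp_pos'],s['eef_rot'])"
```

```text
time_s: 10.02
tcp_pos: [0.4668, 0.2336, 0.0327]
eef_rot: [179.8, 0.0, -2.9]
contact_force: [3.6, -10.2, 7.4]
gripper_width: 0.0357
gripper_force: 40.0
[-3.83648624 -1.1714673   0.29690741] [0.46676502 0.23363681 0.03267153] [ 1.79846236e+02  2.59811790e-02 -2.90165971e+00]
```

Contact is firm (y stopped at 0.2336). The moment (+0.3) suggests the near end touches first, so I'll turn slightly positive to lie flush.

```bash
for i in 1; do python3 -m handwheel '[[1,0,0,0,0.4],[1,0,0,0,0.4]]'; python3 -c "
from plant import get_state;s=get_state();print(s['moment'],s['tcp_pos'],s['eef_rot'])"; done;  python3 -m handwheel '[[1,0,0,0,0.4],[1,0,0,0,0.4]]'; python3 -c "
from plant import get_state;s=get_state();print(s['moment'],s['tcp_pos'],s['eef_rot'])"
```

```text
time_s: 10.28
tcp_pos: [0.4668, 0.2336, 0.0327]
eef_rot: [179.9, 0.0, -2.6]
contact_force: [2.8, -10.1, 7.3]
gripper_width: 0.0357
gripper_force: 40.0
[-3.79613258 -1.24716095 -0.2179908 ] [0.46677699 0.23364405 0.03266171] [ 1.79871291e+02  2.87641523e-02 -2.57416560e+00]
time_s: 10.52
tcp_pos: [0.4668, 0.2336, 0.0327]
eef_rot: [179.9, 0.0, -2.3]
contact_force: [4.0, -10.3, 6.8]
gripper_width: 0.0354
gripper_force: 40.2
[-3.75610717 -1.2888767  -0.82654866] [0.4667775  0.23362994 0.03265012] [ 1.79888558e+02  3.55058730e-02 -2.25023723e+00]
```

Flush yaw is about -2.7° (moment zero). Setting that, easing the pressure slightly, then sliding along the fence.

```bash
python3 -m handwheel '[[1,0,-0.05,0.02,-0.5],[1,0,-0.05,0.02,-0.5],[1,0.2,-0.06,0.02,-0.5],[1,0.5,-0.073,0.02,-0.5],[1,0.8,-0.088,0.02,-0.5],[1,1.1,-0.102,0.02,-0.5],[1,1.4,-0.116,0.02,-0.5],[1,1.7,-0.13,0.02,-0.5]]'; python3 -c "
from plant import get_state;s=get_state();print(s['moment'],s['tcp_pos'],s['eef_rot'])";python3 -m handwheel '[[1,0.3,-0.014,0,0],[1,0.6,-0.028,0,0]]';python3 -m handwheel '[[1,0.2,-0.01,0,0],[1,0.4,-0.019,0,0]]'; python3 -c "
from plant import get_state;s=get_state();print(s['moment'],s['tcp_pos'],s['eef_rot'])"
```

```text
time_s: 11.52
tcp_pos: [0.4817, 0.2328, 0.0326]
eef_rot: [179.9, 0.2, -2.7]
contact_force: [-10.8, -2.8, 13.2]
gripper_width: 0.0359
gripper_force: 40.0
[-1.02468849  3.6389608  -0.02250257] [0.481709   0.2327834  0.03263835] [179.87881863   0.18730365  -2.68624017]
time_s: 11.78
tcp_pos: [0.4877, 0.2325, 0.0327]
eef_rot: [179.9, 0.2, -2.7]
contact_force: [-10.8, -2.9, 13.5]
gripper_width: 0.0357
gripper_force: 40.0
time_s: 12.02
tcp_pos: [0.4916, 0.2323, 0.0326]
eef_rot: [179.9, 0.2, -2.7]
contact_force: [-10.6, -3.5, 13.0]
gripper_width: 0.0361
gripper_force: 40.0
[-1.08548381  3.73752243  0.00815406] [0.49163516 0.23230314 0.03264355] [179.87756028   0.19207243  -2.6842725 ]
```

```bash
python3 -m handwheel '[[1,0,0,0.06,0],[1,0.2,-0.01,0.06,0],[1,0.4,-0.019,0.06,0]]';python3 -m handwheel '[[1,0.1,-0.005,0,0],[1,0.2,-0.01,0,0]]';python3 -m handwheel '[[1,0.1,-0.005,0,0],[1,0.2,-0.01,0,0]]'
```

```text
time_s: 12.4
tcp_pos: [0.4959, 0.2321, 0.0327]
eef_rot: [179.9, 0.2, -2.7]
contact_force: [-6.6, -2.3, 5.9]
gripper_width: 0.0356
gripper_force: 40.0
time_s: 12.65
tcp_pos: [0.4976, 0.232, 0.0327]
eef_rot: [179.9, 0.2, -2.7]
contact_force: [-9.5, -1.9, 7.7]
gripper_width: 0.0357
gripper_force: 40.0
time_s: 12.9
tcp_pos: [0.4994, 0.2319, 0.0327]
eef_rot: [179.9, 0.2, -2.7]
contact_force: [-9.0, -1.9, 6.9]
gripper_width: 0.0358
gripper_force: 40.0
```

Fx stepped by about 2.5 N at x≈0.4965: butted on the stile, as expected after 30 mm. Pressing on by 26 mm.

```bash
python3 -m handwheel '[[1,0.25,-0.012,0,0],[1,0.5,-0.024,0,0],[1,0.75,-0.035,0,0],[1,1,-0.047,0,0],[1,1.25,-0.059,0,0],[1,1.5,-0.071,0,0],[1,1.75,-0.082,0,0],[1,2,-0.094,0,0]]';python3 -m handwheel '[[1,0.2,-0.01,0,0],[1,0.4,-0.019,0,0],[1,0.6,-0.028,0,0],[1,0.7,-0.033,0,0],[1,0.7,-0.033,0,0]]'
python3 - <<'E'
from h import *
for n in("side","top"):
    p,d=cap(n); cv2.imwrite(f"pics/{n}4.png",p[:,:,::-1])
a=cv2.imread("pics/top4.png")[215:285,160:260];b=cv2.imread("pics/side4.png")[145:195,220:300]
cv2.imwrite("pics/c4.png",np.hstack([cv2.resize(a,(300,210),interpolation=cv2.INTER_CUBIC),cv2.resize(b,(480,300),interpolation=cv2.INTER_CUBIC)[:210]]) if 0 else cv2.resize(b,(800,500),interpolation=cv2.INTER_CUBIC))
print(get_state()['moment'])
E
```

```text
time_s: 13.9
tcp_pos: [0.5186, 0.2309, 0.0327]
eef_rot: [179.9, 0.3, -2.7]
contact_force: [-13.9, -0.9, 11.0]
gripper_width: 0.0354
gripper_force: 40.0
time_s: 14.52
tcp_pos: [0.5254, 0.2306, 0.0327]
eef_rot: [179.8, 0.3, -2.7]
contact_force: [-13.9, -1.7, 10.8]
gripper_width: 0.0359
gripper_force: 40.0
[-0.29802053  4.83867558 -0.03000547]
```

View pics/c4.png

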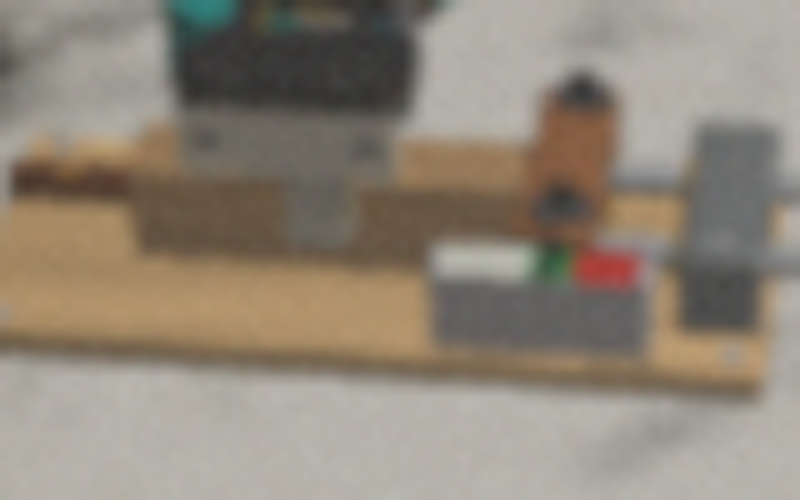

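The pointer stands mid-green (crop (552,255), green 535–572) and the rail is butted on the stile. A small nudge to ensure fence contact, then hold for over 2 s.

```bash
python3 -m handwheel '[[1,0,0.05,0,0],[1,0,0.08,0,0],[1,0,0.08,0,0],[1,0,0.08,0,0]]';python3 -m handwheel '[[1,0,0,0,0],[1,0,0,0,0],[1,0,0,0,0],[1,0,0,0,0],[1,0,0,0,0],[1,0,0,0,0],[1,0,0,0,0],[1,0,0,0,0]]'; python3 -c "
from plant import get_state;s=get_state();print(s['moment'],s['tcp_pos'],s['eef_rot'])"
```

```text
time_s: 15.12
tcp_pos: [0.5254, 0.2307, 0.0327]
eef_rot: [179.8, 0.3, -2.7]
contact_force: [-12.6, -5.0, 12.1]
gripper_width: 0.0357
gripper_force: 40.0
time_s: 16.12
tcp_pos: [0.5254, 0.2306, 0.0327]
eef_rot: [179.8, 0.3, -2.7]
contact_force: [-13.3, -5.1, 11.7]
gripper_width: 0.0356
gripper_force: 40.0
[-1.49060729  4.41698231 -0.04369108] [0.52536863 0.23064344 0.03271535] [179.79270998   0.31649406  -2.70460756]
```

While sliding, friction acts only along x, so the steady Fy of about -2 N came from the fence; contact was kept. Holding on, then handing in.

```bash
python3 -m handwheel '[[1,0,0,0,0],[1,0,0,0,0],[1,0,0,0,0],[1,0,0,0,0],[1,0,0,0,0],[1,0,0,0,0],[1,0,0,0,0],[1,0,0,0,0]]';python3 -m handwheel '[[1,0,0,0,0],[1,0,0,0,0],[1,0,0,0,0],[1,0,0,0,0],[1,0,0,0,0],[1,0,0,0,0],[1,0,0,0,0],[1,0,0,0,0]]'; python3 -c "
from plant import r;print(r.close_job())"
```

```text
time_s: 17.12
tcp_pos: [0.5253, 0.2306, 0.0327]
eef_rot: [179.8, 0.3, -2.7]
contact_force: [-12.8, -3.7, 11.7]
gripper_width: 0.036
gripper_force: 40.0
time_s: 18.12
tcp_pos: [0.5254, 0.2307, 0.0327]
eef_rot: [179.8, 0.3, -2.7]
contact_force: [-12.6, -5.5, 11.7]
gripper_width: 0.0357
gripper_force: 40.0
the job is handed in; nothing more can be done
None
```

The rail lies flush along the fence, butted on the stile with the pointer mid-green; I held it there steadily for over 3 s and handed the job in at 18 s, still gripping and pressing.

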